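Carry a tray of specimens from the drying rack and index it

TASK

Take the open blue tray of specimens out from under the drying rack by its black handle, carry it level so that none of the three specimens tips over or comes out, and set it down gently on the round indexing table, centred inside the white outline and let go. Then turn the table anticlockwise (seen from above) by its red post, away from the red mark and fully up to its stop at the green mark, with the tray still in its outline, and let go. Leave the brush, the small box, the feeler gauge and the spirit level where they are.

Things in the scene. Friction and masses are not known exactly. Their poses are not given: they have to be found in the camera images.
- rack: Fixed drying rack. Origin: underside centre; x points to the back, away from the open front. Ground plate 170 (x) x 150 (y) x 6 mm; the tray stands on it with its handle about 20 mm in front of the origin, its length along rack x within a few degrees. Uprights at x = 75, y = +-62 mm carry a slatted wooden board; a swab jar stands on the board.
- board_edge (a point): Middle of the board's lower front edge, about 14 mm behind the middle of the tray's handle, 155 mm up (steel strips under it at 151 mm). Board 111 (x, to the back) x 160 (y) x 12 mm. It is in the way of a gripper pointing straight down on the handle: reach in with the wrist leaning 30 to 40 degrees out to the front, lift the tray 15 to 25 mm, then draw it straight out to the front (rack -x).
- tray: Loose open blue tray, 120 (x) x 100 (y) mm, rim 10 mm high, floor and walls 3 mm, 0.15 to 0.31 kg, plus 0.1 kg of specimens. Origin: underside centre; z up. Handle bar above its middle.
- tray_grip (a point): Centre of the tray's black handle bar, 72 mm above the tray's underside. The bar is an upright flat plate 50 mm long (tray x), 10 mm thick (tray y; grip it across this), 24 mm high, on two thin steel legs; nothing stands beneath it higher than 23 mm above the tray's underside. Axes as the tray's.
- centre_k1 (a point): Centre of the black specimen, an upright cylinder 30 mm in diameter, 20 mm high, 35 g, loose on the tray floor on the +y side of the handle. z is its axis.
- centre_k2 (a point): Centre of the red specimen, an upright cylinder 32 mm in diameter, 18 mm high, 35 g, loose on the tray floor on the -y side. z is its axis.
- centre_k3 (a point): Centre of the green specimen, an upright cylinder 30 mm in diameter, 16 mm high, 35 g, loose on the tray floor on the -y side. z is its axis.
- index_base: Fixed grey base of the indexing table, disc of radius 100 mm, 14 mm high. Origin: underside centre, on the turning axis. At its rim a red mark at -120 degrees and a green mark at -60 degrees from its x axis.
- bay (a point): Centre of the top of the round rubber-topped deck (radius 83 mm), 33 mm above the work surface, on the turning axis. A white outline 125 x 105 mm on the deck (long side along this point's x) shows where the tray goes, long side along long side, either way round. Turns with the table.
- post (a point): Grip point of the red upright post that turns the table: round, 18 mm in diameter, centre line 135 mm from the turning axis; this point is 68 mm above the work surface, the post's top 90 mm; below 26 mm is the radial arm (14 mm wide) that joins it to the deck. The post turns with the table and may turn between the fingers.
- turntable (a joint): Angle of the table: 0 with the arm over the red mark (stop), 1.047 (60 degrees) against the steel stop block at the green mark, positive anticlockwise seen from above. It starts anywhere from 0 to 0.3 and has light friction: it stays where it is left; turning it slowly needs 1 to 2 N at the post.
- dust_brush: Loose dusting brush, 31 x 184 x 12 mm, bystander at the front left. Origin: underside centre.
- ball_box: Loose small blue and white lidded box, 42 x 62 x 21 mm, bystander in front. Origin: underside centre.
- feeler_gauge: Loose folded steel feeler gauge, 16 x 95 x 12 mm, bystander at the front right. Origin: underside centre.
- level_c (a point): Centre of the loose round brass spirit level, 48 mm in diameter, 15 mm high, bystander on the right beside the vice.

How it is judged:
On the way:
1. the tray stands on the table, not yet turned up (joint under 0.6 rad), centred in the outline within 15 mm and aligned within 0.2 rad, let go (horizontal distance between tray_grip and bay below 0.015 m and angle between the x axis of tray_grip and the x axis of bay, either way round below 0.2 rad and z of tray_grip in the frame of bay between 0.068 and 0.077 m and contact force between the fingers and tray below 0.1 N and value of joint turntable below 0.6 rad), for 0.2 s.
At the end, for the whole second after the job is handed in: The table is up to its stop at the green mark (joint over 0.977 rad, stop at 1.047) and still; the tray stands flat on the deck, its centre within 15 mm of the deck's centre, its length along the outline within 0.2 rad, released and still; all three specimens stand upright on the tray floor (horizontal distance between tray_grip and bay below 0.015 m and angle between the x axis of tray_grip and the x axis of bay, either way round below 0.2 rad and z of tray_grip in the frame of bay between 0.068 and 0.077 m and contact force between the fingers and tray below 0.1 N and value of joint turntable above 0.977 rad and velocity of joint turntable between -0.05 and 0.05 rad/s and linear speed of tray below 0.02 m/s and x of centre_k1 in the frame of tray_grip between -0.06 and 0.06 m and y of centre_k1 in the frame of tray_grip between -0.05 and 0.05 m and z of centre_k1 in the frame of tray_grip between -0.08 and -0.045 m and angle between each of centre_k1, centre_k2, centre_k3's own z axis and vertical below 0.25 rad and x of centre_k2 in the frame of tray_grip between -0.06 and 0.06 m and y of centre_k2 in the frame of tray_grip between -0.05 and 0.05 m and z of centre_k2 in the frame of tray_grip between -0.08 and -0.045 m and x of centre_k3 in the frame of tray_grip between -0.06 and 0.06 m and y of centre_k3 in the frame of tray_grip between -0.05 and 0.05 m and z of centre_k3 in the frame of tray_grip between -0.08 and -0.045 m); the robot touches nothing.
It fails at once if the tray tilts more than 0.3 rad (17 degrees) from level (angle between tray_grip's own z axis and vertical above 0.3 rad).
It fails at once if a specimen tips over or leaves the tray (not (x of centre_k1 in the frame of tray_grip between -0.06 and 0.06 m and y of centre_k1 in the frame of tray_grip between -0.05 and 0.05 m and z of centre_k1 in the frame of tray_grip between -0.08 and -0.045 m) or not (x of centre_k2 in the frame of tray_grip between -0.06 and 0.06 m and y of centre_k2 in the frame of tray_grip between -0.05 and 0.05 m and z of centre_k2 in the frame of tray_grip between -0.08 and -0.045 m) or not (x of centre_k3 in the frame of tray_grip between -0.06 and 0.06 m and y of centre_k3 in the frame of tray_grip between -0.05 and 0.05 m and z of centre_k3 in the frame of tray_grip between -0.08 and -0.045 m) or angle between any of centre_k1, centre_k2, centre_k3's own z axis and vertical above 0.6 rad).
It fails at once if the tray is pressed on the deck with more than 70 N (contact force between tray and turntable above 70 N).
It fails at once if the tray is dropped (moves faster than 0.4 m/s while not held: a fall of more than about 8 mm) (contact force between the fingers and tray below 0.5 N and linear speed of tray above 0.4 m/s).
It fails at once if the brush, box, feeler gauge or spirit level is moved more than 20 mm (distance of any of dust_brush, ball_box, feeler_gauge, level_c from where it was at the start of the episode above 0.02 m).
It also fails if it takes over 72 s, if anything falls off the work surface, if the arm or the gripper's body presses on something with over 40 N, if the wrist force passes 120 N, or if a joint passes its speed limit or range.

ROBOT

A 7-joint arm with a two-finger parallel gripper is mounted at the origin on a cart in front of the work surface, level with it; the furniture and walls round the work are solid. World frame = base frame: x ahead of the robot, y to its left, z up, the work surface at z = 0. Lengths are in m, angles in rad, forces in N, time in s.
With the tool pointing down it reaches from about 0.4 to 0.85 m from the base axis. Payload 10.4 kg.
Tool frame: the origin (TCP) lies midway between the tips of the shut fingers; the grasp point (between the pads) lies 19 mm behind it; z points along the fingers, y is the line along which they close (so a half turn about z gives the same grasp; the last joint's range is limited). The gripper opens to 87 mm and grips with 3 to 60 N. Pads are 19 mm wide; open, the fingers measure 117 mm over their backs; the gripper's body (75 mm by 190 mm) begins 51 mm behind the grasp point.
Start: joints at [-1.367, 0.332, -0.065, 1.46, 0.022, 1.35, -0.088], TCP at [0.141, 0.609, 0.223] pointing down, gripper open.
Joint ranges: [-2.6, 2.6], [-0.5, 2.12], [-1.47, 1.34], [0.16, 2.42], [-1.27, 4.41], [0.06, 2.06], [-2.6, 2.6]. Speed limits (rad/s): [2.22, 2.22, 2.79, 2.79, 3.14, 3.14, 3.14].

INTERFACE

Orientations are given as a unit quaternion [x, y, z, w].
In Python, from bench import r gives the robot as it stands.
- The arm moves only by the tool arm_command, never from a script. Its argument "moves" is one flat list of numbers, 4 for each row, row after row: the shift along the tool's x, y, z in cm, then the turn about the tool's z in degrees. A call has 1 to 12 rows; each row shifts and turns the commanded pose from where the row before left it, along the tool's axes as they then stand; what a row does not reach is not made up. A row lasts 1/12 s, in which the tool goes at most 41.7 mm and 7.16 degrees, less where a joint would pass 70% of its speed; a pose out of reach is approached as far as the arm can. A call with a gripper value outside its range is refused whole. "fingers" is the opening in per cent of the stroke, from 0 (shut) to 100 (fully open), set as the call begins (left out, the last holds). The fingers move at their own pace and stop on an object; "squeeze" is the grip in N (left out, the last holds). Time passes only in rows, so rows that do not move let the fingers close. It gives the time, the measured TCP pose, the force, the opening and the grip force at its end, in the units of the state.
- r.read_state(): the state, without advancing time (a new reading comes with each control period).
- r.camera(name): name is "scene" or "top" or "wrist"; returns the picture (420x560x3 uint8, red, green, blue); there is no depth.
- r.camera_info(name): a dict with "fx", "fy", "cx", "cy" (pixels), "origin" and "attitude" of the camera in the world. Camera axes: x right, y up, looking along -z (the intrinsics and any distortion apply to the point x, -y, -z); pixel columns grow to the right and rows downward; lengths in m; the calibration is good to about 2 mm. A picture is of the moment at which its call begins: read the wrist's pose just before it. camera_info takes no time and is no camera call; for the wrist camera it gives the pose at the moment of the call.
- r.close_job(): hands the job in; it is judged then, once.
The state is a dict: "time": time; "joint_positions": joint angles; "joint_vel": joint speeds; "joint_torque": joint torques, N m; "ee_pos": TCP position; "eef_rot": TCP orientation; "ft_force": force on the tool from outside, world axes, zero at the start; "torque": the same for the moment, N m; "width": finger opening in m; "grip_force": force on a finger pad.
Only numpy, scipy, OpenCV 4.12 (cv2) and the standard library are available. Lean on these libraries where they do the work, as an engineer would, in place of code of your own. Each camera call takes 0.05 s, during which the arm holds its last target. There are 200 camera calls.

## Working session

There is one attempt and no reset: what is moved stays moved. The work goes in short steps, Python scripts to look and compute and a tool call to move; the robot and the scene stay as the last step left them, time stands still between calls to the robot, and variables do not carry over. Pictures are saved under pics/ and viewed, at most 10 in all, crops included, and the job is handed in when it is done.

Besides the shell and the picture viewer there is one more tool, called after "Emit:" as name(argument=value, ...) on one line, values as JSON. arm_command: Moves the arm, as the interface text tells. Its arguments: {"type":"object","properties":{"moves":{"type":"array"},"fingers":{"type":"number"},"squeeze":{"type":"number"}},"required":["moves"]}

```bash
mkdir -p pics; cat > h.py <<'E'
import numpy as np, cv2
from scipy.spatial.transform import Rotation as R
from bench import r
def rot(a):
    a=np.array(a,float)
    return a if a.shape==(3,3) else R.from_quat(a).as_matrix()
def ray(ci,u,v):
    d=np.array([(u-ci['cx'])/ci['fx'],-(v-ci['cy'])/ci['fy'],-1.])
    d=rot(ci['attitude'])@d
    return np.array(ci['origin'],float),d/np.linalg.norm(d)
def plane(ci,u,v,z):
    o,d=ray(ci,u,v); return o+d*(z-o[2])/d[2]
def tri(*rs):
    A=0;b=0
    for o,d in rs:
        P=np.eye(3)-np.outer(d,d);A=A+P;b=b+P@o
    p=np.linalg.solve(A,b); return p,[np.linalg.norm((np.eye(3)-np.outer(d,d))@(p-o)) for o,d in rs]
def proj(ci,p):
    c=rot(ci['attitude']).T@(np.array(p)-ci['origin']); return ci['cx']-ci['fx']*c[0]/c[2],ci['cy']+ci['fy']*c[1]/c[2]
def snap(n,f):
    ci=r.camera_info(n);im=r.camera(n);cv2.imwrite('pics/'+f+'.png',cv2.cvtColor(im,cv2.COLOR_RGB2BGR));return ci,im
E
python3 - <<'E'
from h import *
np.set_printoptions(precision=4,suppress=True)
for n in("scene","top","wrist"):
    ci,im=snap(n,n+'0');print(n,ci)
s=r.read_state();print(s['time'],s['ee_pos'],s['eef_rot'],s['width'])
a=[cv2.imread(f'pics/{n}0.png') for n in("scene","top")]
E
```

```text
scene {'fx': 396.2759983859954, 'fy': 396.2759983859954, 'cx': 281.1118928162387, 'cy': 203.60801185311092, 'origin': array([-0.247 , -0.4145,  0.7096]), 'attitude': array([ 0.4069, -0.2487, -0.456 ,  0.7514])}
top {'fx': 469.2699007682427, 'fy': 469.2699007682427, 'cx': 278.3782578341222, 'cy': 210.25796945355364, 'origin': array([ 0.4517, -0.0228,  1.3848]), 'attitude': array([-0.0293,  0.0236,  0.7073, -0.7059])}
wrist {'fx': 327.87602807640326, 'fy': 327.87602807640326, 'cx': 281.1866332054958, 'cy': 206.22010336985335, 'origin': array([0.0755, 0.6231, 0.3844]), 'attitude': array([-0.0955, -0.0758,  0.6179,  0.7767])}
0.15 [0.1404 0.6087 0.222 ] [ 0.1131  0.9936 -0.0005 -0.    ] 0.08691238270774633
```

View pics/scene0.png

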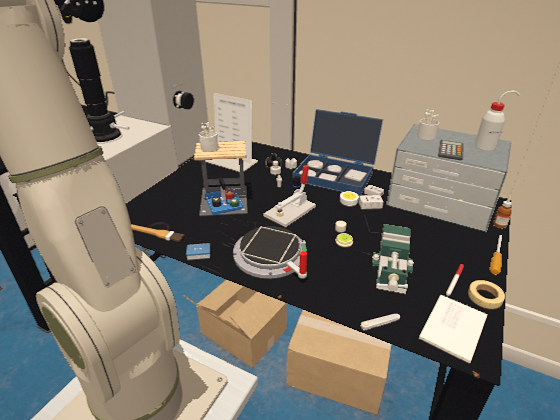

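View pics/top0.png

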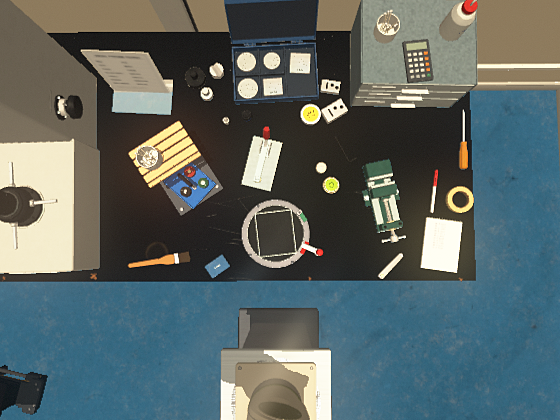

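Scene picture: rack at about (222,180), indexing table at (270,250) with its red post at (303,262). Top picture: the tray pokes out of the rack at (190,185), the table is at (276,233) and the post at (315,251). I need enlarged crops.

```bash
python3 - <<'E'
from h import *
t=cv2.imread('pics/top0.png');s=cv2.imread('pics/scene0.png')
f=lambda im,x,y:cv2.resize(im[y:y+75,x:x+100],(400,300),interpolation=cv2.INTER_CUBIC)
m=np.vstack([np.hstack([f(t,135,150),f(t,232,195)]),np.hstack([f(s,175,145),f(s,225,215)])])
cv2.imwrite('pics/m0.png',m)
ci=r.camera_info('top')
for n,u,v,z in [('table',276,233,.033),('post',322,252,.09),('rackplate_front',202,200,.006),('base fwd',276,375,0),('boardmid',158,150,.165)]: print(n,plane(ci,u,v,z).round(3))
E
```

```text
table [ 0.487 -0.005  0.033]
post [ 0.434 -0.132  0.09 ]
rackplate_front [0.586 0.214 0.006]
base fwd [ 0.079 -0.004  0.   ]
boardmid [0.703 0.304 0.165]
```

View pics/m0.png

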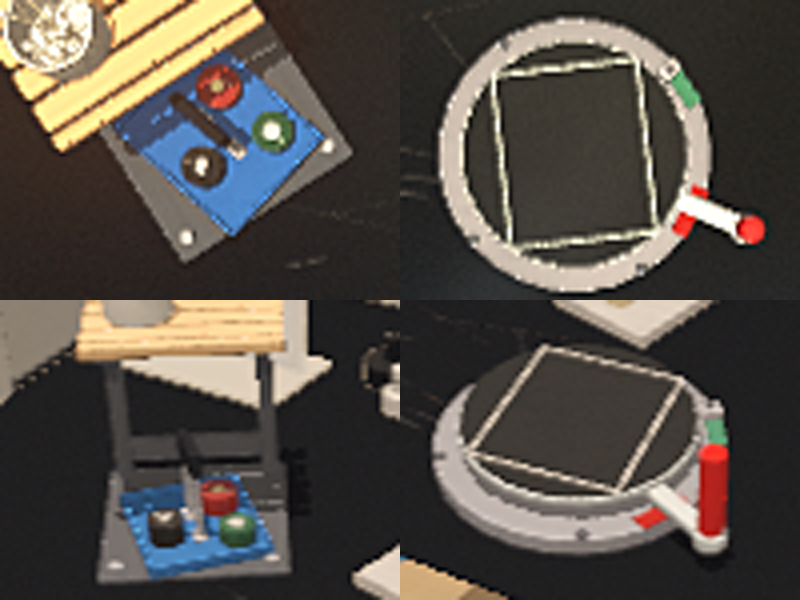

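The crops (4x) show, in the top view, the handle running from (178,98) to (235,148) in the crop. The tray's front corners are at (233,235) and (322,140). The outline corners are (495,75), (637,60), (657,233), (513,246), and the post top is at (750,229). In the scene view the handle's top front is at about (190,465). The table sits close to the red mark.

```bash
python3 - <<'E'
from h import *
np.set_printoptions(precision=4,suppress=True)
T=r.camera_info('top');S=r.camera_info('scene')
tp=lambda u,v,z,a=(135,150):plane(T,a[0]+u/4-.4,a[1]+v/4-.4,z)
a=tp(177,98,.09);b=tp(235,146,.09);print('handle',a,b,'mid',(a+b)/2,'yaw deg',np.degrees(np.arctan2(*(a-b)[1::-1])),np.linalg.norm(a-b))
c=tp(233,235,.016);d=tp(322,140,.016);print('tray front corners',c,d,np.linalg.norm(c-d),np.degrees(np.arctan2(*(d-c)[1::-1]))+90)
e=tp(183,263,.006);f=tp(352,152,.006);print('plate corners',e,f,np.linalg.norm(e-f),np.degrees(np.arctan2(*(f-e)[1::-1]))+90)
g=tp(63,152,.167);h=tp(268,17,.167);print('board front',g,h,np.linalg.norm(g-h),np.degrees(np.arctan2(*(h-g)[1::-1]))+90)
B=lambda u,v:(u-400,v)
o=np.array([tp(*B(*q),.033,(232,195)) for q in [(495,75),(637,60),(657,233),(513,246)]]);print('outline',o,o.mean(0),[np.linalg.norm(o[i]-o[i-1]) for i in range(4)],)
L=(o[0]+o[1]-o[2]-o[3]);print('yaw',np.degrees(np.arctan2(L[1],L[0])))
p=tp(*B(751,229),.09,(232,195));print('post',p,p-o.mean(0),np.linalg.norm((p-o.mean(0))[:2]))
# two-view heights: post top, outline centre
sr=lambda u,v,x,y:ray(S,x+u/4-.4,y+v/4-.4)
tr=lambda u,v:ray(T,232+(u-400)/4-.4,195+v/4-.4)
print('post top',tri(tr(751,229),sr(713-400,452-300,225,215)))
sc=[(547,346),(684,380),(618,492),(470,455)]
tc=[(495,75),(637,60),(657,233),(513,246)]
for q,w in zip(tc,sc): print('corner',tri(tr(*q),sr(w[0]-400,w[1]-300,225,215)))
print('handle front top',tri(ray(T,135+235/4-.4,150+146/4-.4),sr(194,468-300,175,145)))
s=r.read_state();print(rot(s['eef_rot']))
ci=r.camera_info('wrist');Rt=rot(s['eef_rot']);print('cam in tool',Rt.T@(np.array(ci['origin'])-s['ee_pos']),Rt.T@rot(ci['attitude'])@[0,0,-1])
E
```

```text
handle [0.6505 0.2649 0.09  ] [0.6167 0.224  0.09  ] mid [0.6336 0.2444 0.09  ] yaw deg 50.43363282594749 0.0530437455233973
tray front corners [0.5605 0.2388 0.016 ] [0.6304 0.1741 0.016 ] 0.09524160199997896 47.22515066807141
plate corners [0.5407 0.2773 0.006 ] [0.6227 0.1532 0.006 ] 0.14879179550585356 33.464277702249724
board front [0.6032 0.322  0.167 ] [0.6922 0.1886 0.167 ] 0.16034808672171927 33.70510988032866
outline [[ 0.5443  0.0545  0.033 ]
 [ 0.5549 -0.048   0.033 ]
 [ 0.4304 -0.0619  0.033 ]
 [ 0.4213  0.0414  0.033 ]] [ 0.4877 -0.0035  0.033 ] [np.float64(0.12365602486699402), np.float64(0.1031153673197577), np.float64(0.12522748793767655), np.float64(0.10369204791766778)]
yaw 6.243098611976875
post [ 0.434  -0.1248  0.09  ] [-0.0537 -0.1213  0.057 ] 0.13268165919835642
post top (array([ 0.4335, -0.1239,  0.0888]), [np.float64(0.0011248796511074354), np.float64(0.001124879651107452)])
corner (array([0.5434, 0.0556, 0.0354]), [np.float64(0.0014171874913552517), np.float64(0.0014171874913552222)])
corner (array([ 0.5545, -0.0473,  0.0338]), [np.float64(0.0007624258345054201), np.float64(0.0007624258345052596)])
corner (array([ 0.4299, -0.061 ,  0.0338]), [np.float64(0.0010867330335955674), np.float64(0.0010867330335955611)])
corner (array([0.4203, 0.043 , 0.0309]), [np.float64(0.0018624284396283333), np.float64(0.001862428439628364)])
handle front top (array([0.6155, 0.2292, 0.0815]), [np.float64(0.00428130085626157), np.float64(0.004281300856261457)])
[[-0.9744  0.2248 -0.0002]
 [ 0.2248  0.9744 -0.001 ]
 [-0.     -0.001  -1.    ]]
cam in tool [ 0.0665 -0.0007 -0.1626] [-0.2421  0.0008  0.9703]
```

Emit:
arm_command(moves=[-2.15,-1.23,-0.12,0,-2.15,-1.23,-0.12,0,-2.15,-1.23,-0.12,0,-2.15,-1.23,-0.12,0,-2.15,-1.23,-0.12,0,-2.15,-1.23,-0.12,0,-2.15,-1.23,-0.12,0,-2.15,-1.23,-0.12,0,-2.15,-1.23,-0.12,0,-2.15,-1.23,-0.12,0,-2.15,-1.23,-0.12,0,-2.15,-1.23,-0.12,0])

```text
time: 1.15
ee_pos: [0.3594, 0.4061, 0.2368]
eef_rot: [0.113, 0.994, -0.0, -0.0]
ft_force: [-0.4, -0.0, -0.0]
width: 0.0869
grip_force: 0.0
```

Emit:
arm_command(moves=[-2.15,-1.23,0,0,-2.15,-1.23,0,0,-2.15,-1.23,0,0,-2.15,-1.23,0,0,-2.15,-1.23,0,0,-2.15,-1.23,0,0,-2.15,-1.23,0,0,-2.15,-1.23,0,0,-2.15,-1.23,0,0,-2.15,-1.23,0,0,-2.15,-1.23,0,0,-2.15,-1.23,0,0])

```text
time: 2.15
ee_pos: [0.5776, 0.2044, 0.2367]
eef_rot: [0.113, 0.994, -0.0, -0.0]
ft_force: [0.3, 0.0, -0.1]
width: 0.087
grip_force: 0.0
```

Emit:
arm_command(moves=[0,0,0,-6.6,0,0,0,-6.6,0,0,0,-6.6,0,0,0,-6.6,0,0,0,-6.6,0,0,0,-6.6,0,0,0,-6.6,0,0,0,0,0,0,0,0])

```text
time: 2.9
ee_pos: [0.5768, 0.2053, 0.2367]
eef_rot: [-0.284, 0.959, 0.0, -0.0]
ft_force: [-0.5, 0.4, 0.5]
width: 0.0868
grip_force: 0.0
```

```bash
python3 - <<'E'
from h import *
s=r.read_state();print(s['time'],s['ee_pos'],rot(s['eef_rot']).round(3),s['joint_positions'],s['ft_force'])
ci,im=snap('wrist','w1');import pickle;pickle.dump(ci,open('w1.pkl','wb'))
E
```

```text
2.9 [0.57682621 0.20526889 0.23671669] [[-0.839 -0.545 -0.   ]
 [-0.545  0.839  0.   ]
 [ 0.     0.    -1.   ]] [-0.58982527  0.29548548  0.21723421  1.48829463 -0.06433387  1.36520587
  1.77811107] [-0.48027484  0.38393519  0.53958849]
```

View pics/w1.png

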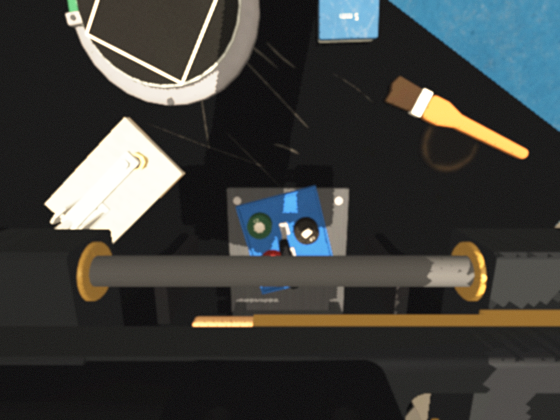

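The gripper hides the handle's rear (row 250 and below). The tray's front corners are at (237,212) and (317,187), the plate's front corners at (228,188) and (348,188). So the tray is rotated about 15° against the plate. I move the camera further over it for two views.

Emit:
arm_command(moves=[-1.5,0,-0.5,0,-1.5,0,-0.5,0,-1.5,0,-0.5,0,-1.5,0,-0.5,0,0,0,0,0])

```text
time: 3.37
ee_pos: [0.6283, 0.2399, 0.257]
eef_rot: [-0.285, 0.959, 0.0, 0.0]
ft_force: [0.5, 0.8, 0.1]
width: 0.0871
grip_force: 0.0
```

```bash
python3 - <<'E'
from h import *
ci,im=snap('wrist','w2');import pickle;pickle.dump(ci,open('w2.pkl','wb'));print(r.read_state()['ee_pos'])
E
```

```text
[0.62754963 0.23892506 0.25651087]
```

Emit:
arm_command(moves=[0,2,0,0,0,2,0,0,0,2,0,0,0,0,0,0,0,0,0,0])

```text
time: 3.83
ee_pos: [0.593, 0.2892, 0.2568]
eef_rot: [-0.286, 0.958, 0.0, -0.0]
ft_force: [0.3, -0.4, -0.0]
width: 0.0868
grip_force: 0.0
```

```bash
python3 - <<'E'
from h import *
ci,im=snap('wrist','w3');import pickle;pickle.dump(ci,open('w3.pkl','wb'));print(r.read_state()['ee_pos'])
a=cv2.imread('pics/w2.png');b=cv2.imread('pics/w3.png')
f=lambda im,x,y:cv2.resize(im[y:y+150,x:x+200],(800,600),interpolation=cv2.INTER_CUBIC)
ci2=pickle.load(open('w2.pkl','rb'))
P=[.6336,.2444,.085];print(proj(ci2,P),proj(ci,P))
m=np.hstack([cv2.resize(f(i,int(proj(c,P)[0])-100,max(0,int(proj(c,P)[1])-75)),(400,300)) for i,c in((a,ci2),(b,ci))])
u=[ (int(proj(c,P)[0])-66,int(proj(c,P)[1])-75) for c in (ci2,ci)];print(u)
m=np.hstack([cv2.resize(i[y:y+150,x:x+133],(400,451),interpolation=cv2.INTER_CUBIC) for i,(x,y) in zip((a,b),u)])
cv2.imwrite('pics/m2.png',m)
E
```

```text
[0.59389437 0.28787564 0.25689398]
(np.float64(281.7304073363542), np.float64(196.71516478451116)) (np.float64(223.71565350795925), np.float64(199.3631535217374))
[(215, 121), (157, 124)]
```

View pics/m2.png

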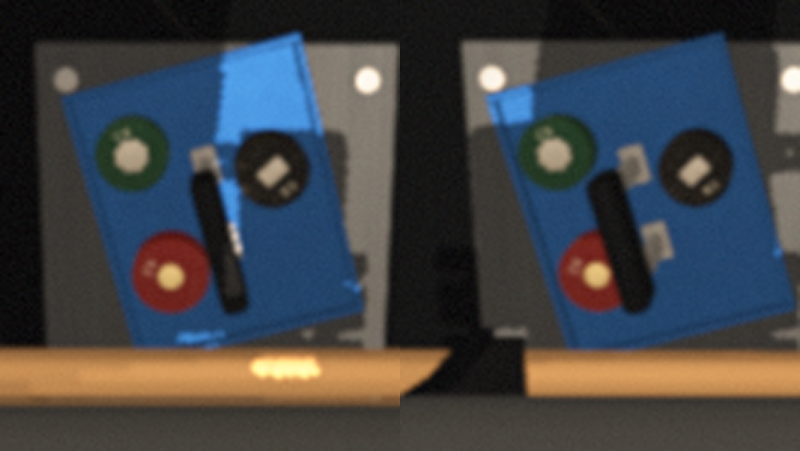

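Both crops (3x) show the tray with all three specimens upright. The bar runs from (204,172) to (236,310) in the left crop and from (203,175) to (236,310) in the right crop. The board edge is at row 345-350.

```bash
python3 - <<'E'
from h import *
import pickle
np.set_printoptions(precision=4,suppress=True)
A=pickle.load(open('w2.pkl','rb'));B=pickle.load(open('w3.pkl','rb'))
k=3.0075
pa=lambda u,v:(215+u/k-.33,121+v/k-.33)
pb=lambda u,v:(157+u/k-.33,124+v/k-.33)
T={}
for n,a,b in [('bar front',(204,170),(203,173)),('bar back',(236,313),(236,313)),('tray FR',(64,96),(488-400,96)),('tray FL',(300,33),(721-400,33)),('tray BL',(364,310),(795-400,307)),('plate FR',(34,42),(62,40)),('bolt L',(367,80),(793-400,80))]:
    p,e=tri(ray(A,*pa(*a)),ray(B,*pb(*b)));T[n]=p;print(n,p,'res',e[0].round(4))
for n,z in(('bar front',.09),('bar back',.09)):pass
y=lambda a,b:np.degrees(np.arctan2(*(a-b)[1::-1]))
q=[plane(A,*pa(204,170),.09),plane(A,*pa(236,313),.09)];q2=[plane(B,*pb(203,173),.09),plane(B,*pb(236,313),.09)]
print('bar z=.09 A',q,(q[0]+q[1])/2,y(q[1],q[0]),np.linalg.norm(q[1]-q[0]));print('B',q2,(q2[0]+q2[1])/2,y(q2[1],q2[0]))
t=[plane(A,*pa(*c),.016) for c in((64,96),(300,33),(364,310))]
print('tray from rim',(t[0]+t[2])/2,y(t[2],t[1]),y(t[0],t[1])+90,np.linalg.norm(t[0]-t[1]),np.linalg.norm(t[1]-t[2]))
t=[plane(B,*pb(*c),.016) for c in((88,96),(321,33),(395,307))]
print('tray from rim B',(t[0]+t[2])/2,y(t[2],t[1]),y(t[0],t[1])+90)
# board edge in rack frame: ray at z=.155
for C,f,u in((A,pa,200),(B,pb,250)): print('board low edge',plane(C,*f(u,348),.155),plane(C,*f(u,348),.167))
s=r.read_state();print(s['ee_pos'],y(-rot(s['eef_rot'])[:,0],np.zeros(3)))
E
```

```text
bar front [0.6168 0.2344 0.0829] res 0.0007
bar back [0.6511 0.2701 0.0917] res 0.0002
tray FR [0.6304 0.1765 0.0199] res 0.0004
tray FL [0.5583 0.2417 0.0212] res 0.0003
tray BL [0.6374 0.3293 0.0194] res 0.0002
plate FR [0.6204 0.1534 0.0034] res 0.0001
bolt L [0.5584 0.2761 0.0118] res 0.0003
bar z=.09 A [array([0.6153, 0.2334, 0.09  ]), array([0.6514, 0.2703, 0.09  ])] [0.6333 0.2518 0.09  ] 45.65525402418932 0.05165154355411412
B [array([0.6156, 0.2352, 0.09  ]), array([0.6519, 0.2703, 0.09  ])] [0.6338 0.2527 0.09  ] 44.042946856726
tray from rim [0.6344 0.2533 0.016 ] 47.7535409568477 47.775513226679145 0.09823476233667293 0.11944839760327546
tray from rim B [0.6349 0.2529 0.016 ] 47.9805600440208 47.991306234169784
board low edge [0.65   0.2543 0.155 ] [0.6464 0.252  0.167 ]
board low edge [0.636  0.2755 0.155 ] [0.6315 0.2745 0.167 ]
[0.5939 0.2879 0.2569] 33.14269541211378
```

Emit:
arm_command(moves=[1.4,-1.9,0,0,1.4,-1.9,0,0,1.42,-1.88,0,0,0,0,2.5,0,0,0,2.5,0,0,0,2.5,0,0,0,2.5,0,0,0,2.5,0,0,0,2.5,0,0,0,2.5,0,0,0,2.2,0], fingers=60)

```text
time: 4.8
ee_pos: [0.59, 0.2158, 0.0584]
eef_rot: [-0.284, 0.959, -0.0, -0.0]
ft_force: [-0.2, -0.9, 0.0]
width: 0.0524
grip_force: 0.0
```

```bash
python3 - <<'E'
from h import *
s=r.read_state();p=np.array(s['ee_pos']);Rt=rot(s['eef_rot']);print(p,s['ft_force'],s['width'],'yaw',np.degrees(np.arctan2(-Rt[1,0],-Rt[0,0])))
print('to go tool cm',Rt.T@(np.array([.6147,.2337,.060])-p)*100)
E
```

```text
[0.58999488 0.215803   0.05837132] [-0.19602634 -0.91178653  0.02238734] 0.05240722526706772 yaw 33.03460635252814
to go tool cm [-3.04663275  0.15349107 -0.16568421]
```

Emit:
arm_command(moves=[-0.6,0.05,-0.1,0,-0.6,0.05,0,0,-0.6,0.05,0,0,-0.6,0,0,0,-0.6,0,0,0,0,0,0,0])

```text
time: 5.3
ee_pos: [0.6158, 0.2366, 0.062]
eef_rot: [-0.286, 0.958, 0.0, 0.001]
ft_force: [0.2, -0.1, -0.3]
width: 0.0523
grip_force: 0.0
```

Emit:
arm_command(moves=[0,0,0,0,0,0,0,0,0,0,0,0,0,0,0,0,0,0,0,0,0,0,0,0,0,0,0,0,0,0,0,0], fingers=0, squeeze=6)

```text
time: 5.97
ee_pos: [0.6145, 0.2351, 0.061]
eef_rot: [-0.286, 0.958, -0.0, 0.0]
ft_force: [0.6, -1.2, -0.5]
width: 0.0109
grip_force: 5.8
```

```bash
python3 - <<'E'
from h import *
s=r.read_state();p=np.array(s['ee_pos']);Rt=rot(s['eef_rot']);print(p,s['ft_force'],s['width'],s['grip_force'])
print('to go tool cm',Rt.T@(np.array([.6147,.2337,.060])-p)*100)
E
```

```text
[0.61445044 0.23508142 0.06097145] [ 0.58606604 -1.1710942  -0.50066776] 0.010874733203486638 5.8446179919701535
to go tool cm [ 0.05472701 -0.12923717  0.09718988]
```

Emit:
arm_command(moves=[0,0,-0.1,0,0,0,-0.1,0,0,0,-0.1,0,0,0,-0.1,0,0,0,-0.1,0,0,0,-0.1,0,0,0,-0.1,0,0,0,0,0], squeeze=15)

```text
time: 6.63
ee_pos: [0.6144, 0.2355, 0.0682]
eef_rot: [-0.286, 0.958, 0.0, 0.0]
ft_force: [-0.4, 0.5, -3.3]
width: 0.0099
grip_force: 14.3
```

Emit:
arm_command(moves=[0,0,0,0,0,0,0,0,0,0,0,0,0,0,0,0], squeeze=50)

```text
time: 6.97
ee_pos: [0.6143, 0.2354, 0.0679]
eef_rot: [-0.286, 0.958, 0.0, -0.0]
ft_force: [-0.4, 1.0, -3.5]
width: 0.0089
grip_force: 48.5
```

```bash
python3 - <<'E'
from h import *
s=r.read_state();print(s['ee_pos'],s['ft_force'],s['torque'],s['width'],s['grip_force'])
ci,a=snap('wrist','w4');ci,b=snap('scene','s4');a=cv2.imread('pics/w4.png');b=cv2.imread('pics/s4.png')
m=np.hstack([cv2.resize(a[90:300,150:430],(400,300)),cv2.resize(b[145:220,175:275],(400,300),interpolation=cv2.INTER_CUBIC)]);cv2.imwrite('pics/m4.png',m)
E
```

```text
[0.61432263 0.23544578 0.06787462] [-0.37212958  0.9763655  -3.45495118] [ 0.02033034  0.13755615 -0.02089774] 0.008879232543670778 48.4516637166962
```

View pics/m4.png

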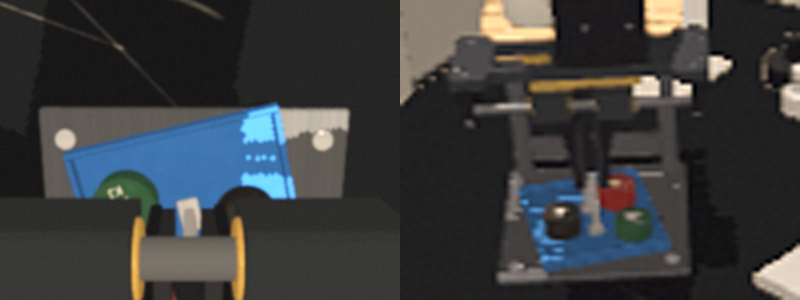

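The tray hangs free of the plate (3.5 N, about its full weight), all specimens upright, still yawed about 13° against the plate. I lift a little more and draw it straight out.

Emit:
arm_command(moves=[0,0,-0.1,0,0,0,-0.2,0,0,0,-0.2,0,0,0,-0.2,0,0,0,-0.1,0,0.1,0,0,0,0.2,0,0,0,0.3,0,0,0,0.5,0,0,0,0.6,0,0,0,0.7,0,0,0,0.8,0,0,0], squeeze=58)

```text
time: 8.07
ee_pos: [0.5869, 0.2175, 0.0759]
eef_rot: [-0.286, 0.958, 0.0, -0.0]
ft_force: [1.0, 0.5, -3.2]
width: 0.0088
grip_force: 56.3
```

Emit:
arm_command(moves=[0.8,0,0,0,0.8,0,0,0,0.8,0,0,0,0.8,0,0,0,0.8,0,0,0,0.8,0,0,0,0.8,0,0,0,0.8,0,0,0,0.8,0,0,0,0.6,0,-0.2,0,0.4,0,-0.4,0,0.2,0,-0.6,0])

```text
time: 9.07
ee_pos: [0.5166, 0.1715, 0.0881]
eef_rot: [-0.286, 0.958, 0.0, -0.0]
ft_force: [-0.1, 0.6, -2.7]
width: 0.0092
grip_force: 56.3
```

Emit:
arm_command(moves=[0,0,-0.7,0,0,0,-0.7,0,0,0,-0.7,0,0,0,-0.6,0,0,0,-0.4,0,0,0,-0.2,0,0,0,0,0,0,0,0,0,0,0,0,0])

```text
time: 9.82
ee_pos: [0.5171, 0.1719, 0.1205]
eef_rot: [-0.286, 0.958, -0.0, -0.0]
ft_force: [0.8, -1.1, -3.3]
width: 0.0088
grip_force: 56.3
```

```bash
python3 - <<'E'
from h import *
import pickle
s=r.read_state();print(s['time'],s['ee_pos'],s['ft_force'],s['torque'],s['width'],s['grip_force'])
out={}
for n in('wrist','scene','top'):
    ci,im=snap(n,n+'5');out[n]=ci
pickle.dump(out,open('c5.pkl','wb'))
P=np.array(s['ee_pos'])+[.01,.01,-.03]
c=[]
for n,w in(('wrist',0),('scene',0),('top',0)):
    im=cv2.imread(f'pics/{n}5.png')
    if n=='wrist': c.append(cv2.resize(im[60:300,120:440],(800//2,300)))
    else:
        u,v=map(int,proj(out[n],P));x,y=u-50,v-38;print(n,x,y);c.append(cv2.resize(im[y:y+75,x:x+100],(400,300),interpolation=cv2.INTER_CUBIC))
m=np.vstack([np.hstack(c[:2]),np.hstack([c[2],c[2]*0])]);cv2.imwrite('pics/m5.png',m)
E
```

```text
9.8167 [0.51707275 0.1718612  0.120532  ] [ 0.78076635 -1.10543158 -3.25165735] [ 0.02933548  0.1142472  -0.05329286] 0.00879978905783485 56.305034594843164
scene 170 163
top 158 180
```

View pics/m5.png

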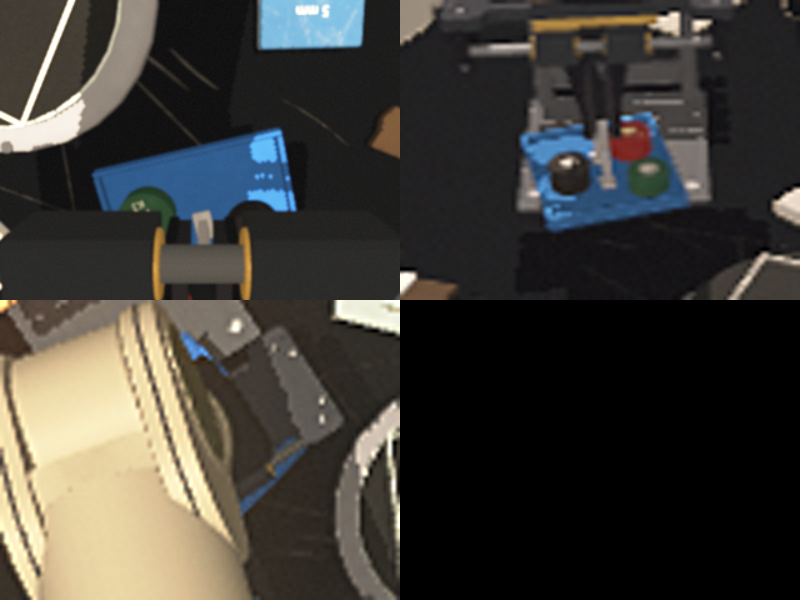

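The tray is held level with all specimens upright. In the wrist crop its front rim corners are at (93,172) and (283,130), i.e. full-image (194.4,197.6) and (346.4,164).

```bash
python3 - <<'E'
from h import *
import pickle
np.set_printoptions(precision=4,suppress=True)
W=pickle.load(open('c5.pkl','rb'))['wrist'];s=r.read_state();p=np.array(s['ee_pos']);Rt=rot(s['eef_rot'])
for z in(.0705,.0755,.0805):
    a=plane(W,194.4-.3,197.6-.3,z);b=plane(W,346.4-.3,164-.3,z)
    d=(b-a);yaw=np.degrees(np.arctan2(-d[0],d[1]))
    L=np.linalg.norm(d);ex=np.array([np.cos(np.radians(yaw)),np.sin(np.radians(yaw)),0]);c=(a+b)/2+.06*ex
    print(z,a,b,L,yaw,'centre',c,'in tool cm',Rt.T@(c-p)*100)
print('expected', Rt.T@(np.array([.634,.2525,0])-[.6145,.2352,0])*100)
tyaw=np.degrees(np.arctan2(-Rt[1,0],-Rt[0,0]));print('tool yaw',tyaw)
E
```

```text
0.0705 [0.5321 0.1129 0.0705] [0.4588 0.1842 0.0705] 0.10230625228562135 45.773892003954494 centre [0.5373 0.1915 0.0705] in tool cm [-2.7619  0.5447  5.0127]
0.0755 [0.5304 0.1134 0.0755] [0.4588 0.1831 0.0755] 0.09990097437686977 45.773892003954465 centre [0.5365 0.1912 0.0755] in tool cm [-2.6774  0.5629  4.5128]
0.0805 [0.5287 0.1139 0.0805] [0.4589 0.1819 0.0805] 0.09749569646811822 45.77389200395447 centre [0.5357 0.1909 0.0805] in tool cm [-2.593   0.581   4.0128]
expected [-2.579   0.3796 -0.0012]
tool yaw 33.2052255809782
```

Emit:
arm_command(moves=[0,0,0,1,0,0,0,2,0,0,0,3,0,0,0,4,0,0,0,4.6,0,0,0,5,0,0,0,5,0,0,0,4.5,0,0,0,4,0,0,0,3,0,0,0,2,0,0,0,1.5])

```text
time: 10.97
ee_pos: [0.5172, 0.172, 0.1208]
eef_rot: [0.057, 0.998, 0.0, -0.0]
ft_force: [0.8, 0.5, -2.5]
width: 0.009
grip_force: 56.3
```

Emit:
arm_command(moves=[0.05,-0.2,0,0,0.1,-0.4,0,0,0.15,-0.8,0,0,0.2,-1,0,0,0.2,-1,0,0,0.2,-1,0,0,0.2,-1,0,0,0.2,-1,0,0,0.2,-1,0,0,0.2,-1,0,0,0.2,-1,0,0,0.2,-1,0,0])

```text
time: 11.97
ee_pos: [0.4845, 0.07, 0.121]
eef_rot: [0.056, 0.998, 0.0, 0.0]
ft_force: [0.3, 0.8, -2.9]
width: 0.0087
grip_force: 56.3
```

Emit:
arm_command(moves=[0.2,-1,0,0,0.2,-1,0,0,0.2,-1,0,0,0.2,-1,0,0,0.2,-1,0,0,0.2,-1,0,0,0.15,-0.8,0,0,0.1,-0.5,0,0,0.1,-0.3,0,0,0,0,0,0,0,0,0,0])

```text
time: 12.88
ee_pos: [0.4611, -0.0026, 0.1209]
eef_rot: [0.056, 0.998, 0.0, 0.0]
ft_force: [-0.0, 0.2, -3.3]
width: 0.0087
grip_force: 56.3
```

```bash
python3 - <<'E'
from h import *
import pickle
np.set_printoptions(precision=4,suppress=True)
s=r.read_state();p=np.array(s['ee_pos']);Rt=rot(s['eef_rot']);print(s['time'],p,s['ft_force'],s['width'],'yaw',np.degrees(np.arctan2(-Rt[1,0],-Rt[0,0])),s['joint_positions'])
print('to go tool',Rt.T@(np.array([.4610,-.0055,.088])-p)*100)
out={}
for n in('wrist','scene'):
    ci,im=snap(n,n+'6');out[n]=ci
pickle.dump(out,open('c6.pkl','wb'))
a=cv2.imread('pics/wrist6.png');b=cv2.imread('pics/scene6.png')
m=np.hstack([cv2.resize(a[60:300,120:440],(400,300)),cv2.resize(b[190:280,220:340],(400,300),interpolation=cv2.INTER_CUBIC)]);cv2.imwrite('pics/m6.png',m)
E
```

```text
12.8833 [ 0.4611 -0.0026  0.1209] [-0.0174  0.2177 -3.3156] 0.008692717133083495 yaw -6.38102685789144 [-0.4902  0.0488  0.4103  2.0238 -0.0224  1.073   1.3898]
to go tool [-0.025  -0.2909  3.2946]
```

View pics/m6.png

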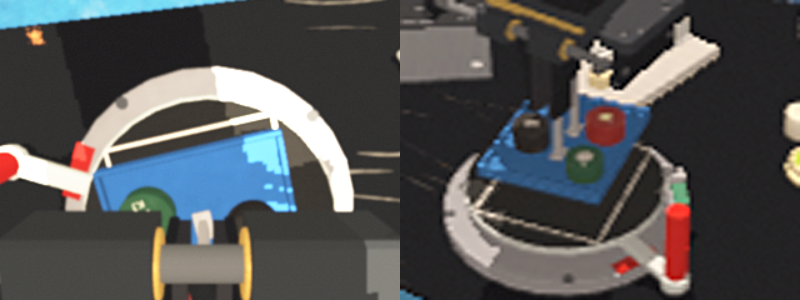

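Over the deck: tray rim corners are at crop (97,173) and (283,128), outline front corners at (107,152) and (275,113). The tray is level and the specimens are upright.

```bash
python3 - <<'E'
from h import *
import pickle
np.set_printoptions(precision=4,suppress=True)
W=pickle.load(open('c6.pkl','rb'))['wrist'];s=r.read_state();Rt=rot(s['eef_rot'])
def c(a,b,z,h):
    a,b=[plane(W,120+u/1.25-.3,60+v/1.25-.3,z) for u,v in(a,b)];d=b-a;y=np.arctan2(-d[0],d[1]);return (a+b)/2+h*np.array([np.cos(y),np.sin(y),0]),np.degrees(y),np.linalg.norm(d)
t=c((97,173),(283,128),.0759,.06);o=c((107,152),(275,113),.033,.0625);print('tray',t);print('outline',o);print('tool',Rt.T@(o[0]-t[0])*100)
E
```

```text
tray (array([0.4881, 0.0015, 0.0759]), np.float64(7.326017531765673), np.float64(0.09820494961447353))
outline (array([0.4867, 0.0011, 0.033 ]), np.float64(6.660840426296246), np.float64(0.10556873422320232))
tool [ 0.139  -0.0585  4.29  ]
```

Emit:
arm_command(moves=[0,-0.05,0.1,0,0.05,-0.05,0.2,0,0,-0.05,0.3,0,0,0,0.4,0,0,0,0.4,0,0,0,0.4,0,0,0,0.3,0,0,0,0.3,0,0,0,0.2,0,0,0,0.1,0,0,0,0.1,0,0,0,0,0])

```text
time: 13.98
ee_pos: [0.4603, -0.0043, 0.0928]
eef_rot: [0.056, 0.998, 0.0, -0.0]
ft_force: [0.2, -0.9, -3.8]
width: 0.0089
grip_force: 56.3
```

Emit:
arm_command(moves=[0,0,0.06,0,0,0,0.06,0,0,0,0.06,0,0,0,0.06,0,0,0,0.06,0,0,0,0,0])

```text
time: 14.48
ee_pos: [0.4603, -0.0043, 0.0898]
eef_rot: [0.056, 0.998, 0.0, -0.0]
ft_force: [-0.4, -0.5, -3.3]
width: 0.0087
grip_force: 56.3
```

Emit:
arm_command(moves=[0,0,0.05,0,0,0,0.05,0,0,0,0.05,0,0,0,0,0,0,0,0,0])

```text
time: 14.9
ee_pos: [0.4603, -0.0043, 0.0884]
eef_rot: [0.056, 0.998, 0.0, 0.0]
ft_force: [0.3, -0.6, -2.8]
width: 0.0092
grip_force: 56.3
```

Emit:
arm_command(moves=[0,0,0.05,0,0,0,0.05,0,0,0,0,0,0,0,0,0])

```text
time: 15.23
ee_pos: [0.4604, -0.0043, 0.0878]
eef_rot: [0.056, 0.998, 0.0, 0.0]
ft_force: [-4.0, -0.2, 6.4]
width: 0.0087
grip_force: 56.5
```

Emit:
arm_command(moves=[0,0,0,0,0,0,0,0,0,0,0,0], squeeze=8)

```text
time: 15.48
ee_pos: [0.4605, -0.0043, 0.0877]
eef_rot: [0.056, 0.998, 0.0, 0.0]
ft_force: [-3.8, -0.3, 5.9]
width: 0.0101
grip_force: 8.5
```

Emit:
arm_command(moves=[0,0,0,0,0,0,0,0,0,0,0,0,0,0,0,0,0,0,0,0,0,0,0,0], fingers=60)

```text
time: 15.98
ee_pos: [0.4604, -0.0043, 0.0874]
eef_rot: [0.056, 0.998, 0.0, 0.0]
ft_force: [0.2, -0.7, 0.2]
width: 0.0424
grip_force: 0.0
```

Emit:
arm_command(moves=[0,0,-0.5,0,0,0,-1,0,0,0,-2,0,0,0,-2,0,0,0,-2,0,0,0,-2,0,0,0,-2,0,-2,0,-1,0,-2,0,-1,0,-2,0,0,0,0,0,0,0,0,0,0,0])

```text
time: 16.98
ee_pos: [0.5203, -0.0112, 0.223]
eef_rot: [0.056, 0.998, -0.0, 0.0]
ft_force: [-0.1, -0.4, -0.2]
width: 0.0521
grip_force: 0.0
```

```bash
python3 - <<'E'
from h import *
import pickle
s=r.read_state();print(s['time'],s['ee_pos'],s['ft_force'],s['width'])
out={}
for n in('wrist','scene'):
    ci,im=snap(n,n+'7');out[n]=ci
pickle.dump(out,open('c7.pkl','wb'))
a=cv2.imread('pics/wrist7.png');b=cv2.imread('pics/scene7.png')
m=np.hstack([cv2.resize(a[60:300,120:440],(400,300)),cv2.resize(b[190:280,220:340],(400,300),interpolation=cv2.INTER_CUBIC)]);cv2.imwrite('pics/m7.png',m)
E
```

```text
16.9833 [ 0.52029351 -0.01122412  0.22297042] [-0.08189314 -0.4002244  -0.22543882] 0.052092735781720405
```

View pics/m7.png

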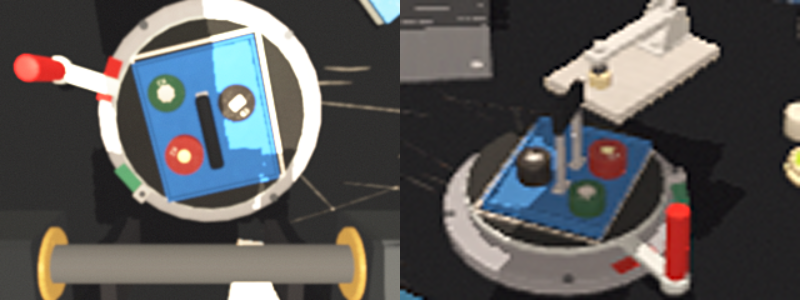

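The tray sits inside the outline, handle at crop (208,130), aligned, specimens upright, gripper clear. Next, the post, closing tangentially.

Emit:
arm_command(moves=[0,0,0,6.7,0,0,0,6.7,0,0,0,6.7,0,0,0,6.7,0,0,0,6.7,0,0,0,6.7,0,0,0,6.7,0,0,0,6.7,0,0,0,6.7,0,0,0,6.7,0,0,0,6.7,0,0,0,6.7])

```text
time: 18.08
ee_pos: [0.5192, -0.0109, 0.2227]
eef_rot: [0.689, 0.725, 0.0, -0.0]
ft_force: [-0.3, 0.2, -1.0]
width: 0.0524
grip_force: 0.0
```

Emit:
arm_command(moves=[0,0,0,6.7,0,0,0,6.7,0,0,0,6.7,0,0,0,6.7,-2,-0.48,0,0,-2,-0.48,0,0,-2,-0.48,0,0,-2,-0.48,0,0,-2,-0.48,0,0,-2,-0.48,0,0,-2,-0.45,0,0,0,0,0,0])

```text
time: 19.08
ee_pos: [0.4308, -0.129, 0.2227]
eef_rot: [0.838, 0.546, 0.0, -0.0]
ft_force: [-0.0, -1.5, -0.8]
width: 0.0524
grip_force: 0.0
```

```bash
python3 - <<'E'
from h import *
import pickle
np.set_printoptions(precision=4,suppress=True)
s=r.read_state();p=np.array(s['ee_pos']);Rt=rot(s['eef_rot']);print(s['time'],p,'y heading',np.degrees(np.arctan2(Rt[1,1],Rt[0,1])),s['joint_positions'])
# post top from red masks: earlier top view (px of top disc) and wrist7 view
W=pickle.load(open('c7.pkl','rb'))['wrist'];T=r.camera_info('top')
for f in('wrist7','top0'):
    h=cv2.cvtColor(cv2.imread(f'pics/{f}.png'),cv2.COLOR_BGR2HSV);m=(((h[...,0]<8)|(h[...,0]>172))&(h[...,1]>150)&(h[...,2]>90)).astype(np.uint8)
    n,l,st,c=cv2.connectedComponentsWithStats(m)
    for i in range(1,n):
        if st[i,4]>12: print(f,st[i],c[i].round(1))
print('guess wrist proj',proj(W,[.433,-.1255,.09]))
print('to go',Rt.T@(np.array([.433,-.1255,.052])-p)*100)
E
```

```text
19.0833 [ 0.4308 -0.129   0.2227] y heading -23.84790949123102 [-0.4646 -0.1098  0.6214  1.9252  0.0649  1.3064 -0.2792]
wrist7 [130 103  42  23 649] [150.9 115. ]
wrist7 [203 105  14  17 167] [209.6 113.5]
wrist7 [197 134  12   7  49] [202.  137.3]
wrist7 [253 169  29  30 536] [267.7 183.3]
top0 [462   0  16  14 158] [468.9   6.5]
top0 [263 126   7  13  76] [266.1 132.4]
top0 [184 167  11  10  70] [189.2 171.4]
top0 [433 169   5  17  59] [435.3 177.5]
top0 [300 248   6   7  24] [302.5 250.8]
top0 [316 249   7   7  37] [319.4 252. ]
guess wrist proj (np.float64(139.73867180030481), np.float64(115.6389055437456))
to go [ 0.3923  0.0643 17.0657]
```

Emit:
arm_command(moves=[0.35,0,1,0,0,0,2,0,0,0,2,0,0,0,2,0,0,0,2,0,0,0,2,0,0,0,2,0,0,0,2,0,0,0,1.4,0,0,0,0.7,0,0,0,0,0])

```text
time: 20.0
ee_pos: [0.4336, -0.1218, 0.0497]
eef_rot: [0.836, 0.548, -0.001, -0.001]
ft_force: [0.1, -0.0, 0.1]
width: 0.0522
grip_force: 0.0
```

Emit:
arm_command(moves=[0,0,0,0,0,0,0,0,0,0,0,0,0,0,0,0,0,0,0,0,0,0,0,0], fingers=0, squeeze=6)

```text
time: 20.5
ee_pos: [0.435, -0.1227, 0.0517]
eef_rot: [0.837, 0.548, 0.0, 0.0]
ft_force: [-2.4, 0.2, 1.0]
width: 0.0201
grip_force: 0.8
```

Emit:
arm_command(moves=[0,0,0,-1,0,0.11,0,-0.5,0,0.23,0,-1,0,0.46,0,-2,0,0.46,0,-2,0,0.46,0,-2,0,0.46,0,-2,0,0.46,0,-2,0,0.46,0,-2,0,0.46,0,-2,0,0.46,0,-2,0,0.46,0,-2])

```text
time: 21.5
ee_pos: [0.4788, -0.1332, 0.0516]
eef_rot: [0.725, 0.689, 0.0, -0.0]
ft_force: [-1.4, 1.9, 4.1]
width: 0.0178
grip_force: 6.0
```

Emit:
arm_command(moves=[0,0.46,0,-2,0,0.46,0,-2,0,0.46,0,-2,0,0.46,0,-2,0,0.46,0,-2,0,0.46,0,-2,0,0.46,0,-2,0,0.46,0,-2,0,0.46,0,-2,0,0.46,0,-2,0,0.23,0,-1,0,0,0,0])

```text
time: 22.5
ee_pos: [0.5267, -0.1274, 0.0516]
eef_rot: [0.588, 0.809, 0.0, 0.0]
ft_force: [-0.3, 2.2, 4.4]
width: 0.0178
grip_force: 6.0
```

```bash
python3 - <<'E'
from h import *
s=r.read_state();p=np.array(s['ee_pos']);Rt=rot(s['eef_rot']);d=p[:2]-[.4877,-.0035]
print(s['time'],p,'y heading',np.degrees(np.arctan2(Rt[1,1],Rt[0,1])),'bearing',np.degrees(np.arctan2(d[1],d[0])),np.hypot(*d),s['ft_force'],s['width'],s['grip_force'])
E
```

```text
22.5 [ 0.52671929 -0.12743314  0.0515994 ] y heading 18.038547378927333 bearing -72.5238386472915 0.12993047722998657 [-0.30195528  2.15376812  4.37197866] 0.017773690440690257 5.9994076495058835
```

Emit:
arm_command(moves=[0,0.23,0,-1,0,0.23,0,-1,0,0.23,0,-1,0,0.23,0,-1,0,0.23,0,-1,0,0.23,0,-1,0,0.23,0,-1,0,0.23,0,-1,0,0.23,0,-1,0,0.23,0,-1,0,0,0,0])

```text
time: 23.42
ee_pos: [0.5475, -0.119, 0.0516]
eef_rot: [0.515, 0.857, 0.0, 0.0]
ft_force: [-0.5, 2.7, 5.7]
width: 0.0175
grip_force: 6.0
```

Emit:
arm_command(moves=[0,0.15,0,-0.6,0,0.15,0,-0.6,0,0.1,0,-0.4,0,0,0,0,0,0,0,0])

```text
time: 23.83
ee_pos: [0.5508, -0.1172, 0.0516]
eef_rot: [0.504, 0.864, 0.0, 0.0]
ft_force: [-0.1, 2.6, 5.5]
width: 0.0177
grip_force: 6.0
```

```bash
python3 - <<'E'
from h import *
s=r.read_state();p=np.array(s['ee_pos']);d=p[:2]-[.4877,-.0035]
print(s['time'],p,'bearing',np.degrees(np.arctan2(d[1],d[0])),np.hypot(*d),s['ft_force'],s['width'],s['grip_force'])
E
```

```text
23.8333 [ 0.55077776 -0.11724249  0.05159344] bearing -60.988724315895986 0.1300621316745366 [-0.09000633  2.60274863  5.49086151] 0.01765232199018311 5.999855197733268
```

Emit:
arm_command(moves=[0,0.1,0,-0.4,0,0.1,0,-0.4,0,0.1,0,-0.4,0,0,0,0])

```text
time: 24.17
ee_pos: [0.5533, -0.1158, 0.0516]
eef_rot: [0.495, 0.869, 0.0, 0.0]
ft_force: [-0.4, 1.2, 5.5]
width: 0.018
grip_force: 6.0
```

Emit:
arm_command(moves=[0,0.1,0,-0.4,0,0.1,0,-0.4,0,0.1,0,0,0,0,0,0])

```text
time: 24.5
ee_pos: [0.5558, -0.1143, 0.0516]
eef_rot: [0.489, 0.872, 0.0, -0.0]
ft_force: [-0.7, 1.7, 6.1]
width: 0.0183
grip_force: 6.0
```

Emit:
arm_command(moves=[0,0.1,0,-0.4,0,0.1,0,-0.4,0,0.1,0,-0.4,0,0,0,0])

```text
time: 24.83
ee_pos: [0.5583, -0.1128, 0.0516]
eef_rot: [0.479, 0.878, 0.0, 0.0]
ft_force: [-1.2, 0.8, 6.3]
width: 0.0177
grip_force: 6.0
```

Emit:
arm_command(moves=[0,0.1,0,-0.4,0,0.1,0,-0.4,0,0.1,0,-0.4,0,0,0,0])

```text
time: 25.17
ee_pos: [0.5608, -0.1112, 0.0516]
eef_rot: [0.47, 0.883, -0.0, -0.0]
ft_force: [-1.0, 0.7, 4.7]
width: 0.0177
grip_force: 6.0
```

```bash
python3 - <<'E'
from h import *
s=r.read_state();p=np.array(s['ee_pos']);d=p[:2]-[.4877,-.0035]
print(s['time'],p,'bearing',np.degrees(np.arctan2(d[1],d[0])),np.hypot(*d),s['ft_force'],s['width'],s['grip_force'])
ci,im=snap('scene','s8');b=cv2.imread('pics/s8.png');cv2.imwrite('pics/s8c.png',cv2.resize(b[190:280,220:340],(800,600),interpolation=cv2.INTER_CUBIC))
E
```

```text
25.1667 [ 0.56076329 -0.11122145  0.05156913] bearing -55.85247217606978 0.13016203583605943 [-1.0090643   0.66045531  4.72420821] 0.01769107651973109 5.999956615269184
```

Emit:
arm_command(moves=[0,0.1,0,-0.4,0,0.1,0,-0.4,0,0.1,0,-0.4,0,0,0,0])

```text
time: 25.55
ee_pos: [0.5609, -0.1114, 0.0509]
eef_rot: [0.462, 0.887, -0.002, -0.002]
ft_force: [-9.2, -3.3, 8.7]
width: 0.0179
grip_force: 6.0
```

Emit:
arm_command(moves=[0,0.1,0,-0.4,0,0.1,0,-0.4,0,0.1,0,-0.4,0,0,0,0])

```text
time: 25.88
ee_pos: [0.5628, -0.1099, 0.0507]
eef_rot: [0.453, 0.892, -0.002, -0.002]
ft_force: [-11.5, -4.4, 9.2]
width: 0.0223
grip_force: 6.0
```

Emit:
arm_command(moves=[0,0,0,0,0,0,0,0,0,0,0,0,0,0,0,0,0,0,0,0,0,0,0,0], fingers=60)

```text
time: 26.38
ee_pos: [0.5658, -0.1075, 0.0513]
eef_rot: [0.452, 0.892, 0.0, 0.0]
ft_force: [-0.6, -1.0, 0.0]
width: 0.0501
grip_force: 0.0
```

Emit:
arm_command(moves=[0,0,-1,0,0,0,-2,0,0,0,-2,0,0,0,-2,0,0,0,-2,0,0,0,-2,0,0,0,-2,0,0,0,-1,0,-2,0,0,0,-2,0,0,0,-2,0,0,0,0,0,0,0])

```text
time: 27.38
ee_pos: [0.602, -0.1594, 0.1914]
eef_rot: [0.453, 0.892, -0.001, 0.001]
ft_force: [-0.4, -0.7, 0.7]
width: 0.0524
grip_force: 0.0
```

```bash
python3 - <<'E'
from h import *
s=r.read_state();print(s['time'],s['ee_pos'],s['ft_force'],s['width'])
W,_=snap('wrist','wrist9');S,_=snap('scene','scene9')
a=cv2.imread('pics/wrist9.png');b=cv2.imread('pics/scene9.png')
m=np.hstack([cv2.resize(a,(400,300)),cv2.resize(b[190:280,220:340],(400,300),interpolation=cv2.INTER_CUBIC)]);cv2.imwrite('pics/m9.png',m)
E
```

```text
27.3833 [ 0.60195304 -0.15940533  0.19136784] [-0.41348491 -0.69397042  0.65440997] 0.052407574703022666
```

View pics/m9.png

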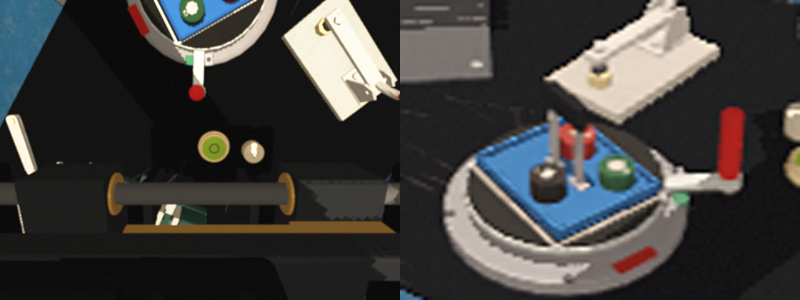

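The arm is at the green mark against the stop block (left crop (195,62)). The tray is in its outline, specimens upright, and the gripper is clear.

```bash
python3 -c "
from bench import r
print(r.close_job())"
```

```text
the job is handed in; nothing more can be done
None
```

I handed the job in with the tray released inside the white outline, the three specimens upright, the table against its stop at the green mark and the gripper clear. I never moved the four bystanders, but I got no verdict back.

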